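# Angle a frame rail past the clamp post into the gluing jig

## Robot

A 6-joint arm with a two-finger parallel gripper is mounted at the origin on a cart in front of the work surface, level with it; the furniture and walls round the work are solid. World frame = base frame: x ahead of the robot, y to its left, z up, the work surface at z = 0. Lengths are in m, angles in rad, forces in N, time in s.
With the tool pointing down it reaches from about 0.375 to 0.9 m from the base axis. Payload 3.1 kg.
Tool frame: the origin (TCP) lies between the finger pads; the fingertips stand 22 mm ahead of it and the grasp point (between the pads) lies 3 mm ahead of it; z points along the fingers, y is the line along which they close (so a half turn about z gives the same grasp; the last joint's range is limited). The gripper opens to 87 mm and grips with 3 to 60 N. Pads are 19 mm wide; open, the fingers measure 117 mm over their backs; the gripper's body (75 mm by 190 mm) begins 51 mm behind the grasp point.
Start: joints at [0.983, 0.527, 1.433, -0, 1.181, -0.178], TCP at [0.249, 0.573, 0.245] pointing down, gripper open.
Joint ranges: [-3.08, 3.08], [-0.75, 2.2], [0.22, 2.44], [-1.43, 4.57], [0, 2.65], [-2.85, 2.85]. Speed limits (rad/s): [2.79, 2.79, 3.14, 3.14, 3.14, 3.14].

## Interface

Orientations are given as a unit quaternion [x, y, z, w].
In Python, from rig import robot gives the robot as it stands.
- The arm moves only by the tool move_arm, never from a script. Its argument "series" is text: rows parted by semicolons, each of 6 numbers parted by spaces: the shift along the tool's x, y, z in mm, then the turn, a rotation vector about the tool's x, y, z in degrees. In form: dx dy dz ax ay az; .... A call has 1 to 8 rows; each row is the pose to reach, as a shift and turn from the pose commanded when the call began, along the tool's axes at that moment; what a row does not reach only later rows make up. A row lasts 1/12 s, in which the tool goes at most 41.7 mm and 7.16 degrees, less where a joint would pass 70% of its speed; a pose out of reach is approached as far as the arm can. A call with a gripper value outside its range is refused whole. "jaw" is the opening, from 0 (shut) to 1 (fully open), set as the call begins (left out, the last holds). The fingers move at their own pace and stop on an object; "newtons" is the grip in N (left out, the last holds). Time passes only in rows, so rows that repeat a pose let the fingers close. It gives the time, the measured TCP pose, the force, the opening and the grip force at its end, in the units of the state.
- robot.get_obs(): the state, without advancing time (a new reading comes with each control period).
- robot.camera(name): name is "side" or "top"; returns a dict with "img" (384x512x3 uint8, red, green, blue), "mtx" (3x3 intrinsics, pixels), "world_to_cam" (4x4, takes a point from world to camera coordinates). Camera axes: x right, y down, z forward; pixel columns grow to the right and rows downward; lengths in m; the calibration is good to about 2 mm. A picture is of the moment at which its call begins. There is no depth.
- robot.hand_in(): hands the job in; it is judged then, once.
Trained networks look in a picture, given as the dict that the camera call returned (one of the last four; its "shot" number tells which), for a name from the list of things; names that differ only in an ending like _2 or _b are one class to them, and where a whole thing is asked for, a point or a joint stands for the part that bears it (a point fixed in the world has none). Each returns a list of dicts, best first, with "p" (0 to 1); they miss things now and then, are a little off and sometimes report something else, mostly with a low value. They report only what shows in the picture. A call takes as long as a camera call.
- robot.search_frame(picture, thing): "xyz" ([x, y, z] in m, in world coordinates, good to about 4 mm: the middle of the surface that is visible of it).
- robot.tip_of(picture, thing): "xyz" ([x, y, z] in m, in world coordinates, good to about 4 mm: a listed point, or the origin of a listed thing).
The state is a dict: "time": time; "q": joint angles; "joint_velocities": joint speeds; "joint_torque": joint torques, N m; "position": TCP position; "tool_rot": TCP orientation; "ft_force": force on the tool from outside, world axes, zero at the start; "moment": the same for the moment, N m; "grip_width": finger opening in m; "grip_force": force on a finger pad.
Only numpy, scipy, OpenCV 4.12 (cv2) and the standard library are available. Lean on these libraries where they do the work, as an engineer would, in place of code of your own. Each camera call takes 0.05 s, during which the arm holds its last target. There are 200 camera calls.

## Task

Load the wooden frame rail into the gluing jig by pushing it with the outside of the fingers, taking nothing between them and lifting nothing: work its right-hand end in behind the clamp post at a slant, then swing its left-hand end in until the rail lies flat along the fence between the two end stops. Only then push the swing arm round by its knob until it stands straight across the rail, and leave everything else where it is.

Things in the scene. Friction and masses are not known exactly. Their poses are not given: they have to be found in the camera images.
- jig: Gluing jig, fixed: white-faced board 240 (x) x 420 (y) x 12 mm. Origin at the centre of its underside, on the worktop; x points away from the robot, y to the left, z up (the jig may be turned some 10 degrees). All its parts and the rail stand on its top, z = 12 mm. It is bare in front of the bay (x -120 to 45 mm), but for a yellow wax block near its right front corner.
- fence (a point): Aluminium fence behind the bay: this point is at the foot of its front face, opposite the middle of the bay, at jig x = 85, y = -30, z = 12 mm. The fence runs along jig y from -200 to 140 mm, is 20 mm thick and 22 mm high.
- stop_right (a point): Foot of the inner face of the right-hand end stop, a light wooden block against the fence, at jig y = -145 mm. The block is 25 mm wide, 20 mm high, and reaches out from the fence to jig x = 55 mm. The bay is the 230 mm between the inner faces of the two stops.
- stop_left (a point): Foot of the inner face of the left-hand end stop, a light wooden block against the fence, at jig y = 85 mm; 25 mm wide, 20 mm high, it reaches out from the fence to jig x = 67 mm (18 mm).
- post (a point): Foot of the round steel clamp post (16 mm diameter, fixed) on the board, at jig x = 37, y = -90 mm: at the mouth of the bay, its back 40 mm clear of the fence. It is 29 mm high; the arm's hub and a nut on it reach 47 mm over the board.
- swing_arm (a joint): Blue swing arm, hinged on the post about the vertical, rad. 0: points straight across the bay to the fence (jig +x), its screw over the middle of the seated rail; grows clockwise seen from above; pi/2: points right (jig -y), about where it is parked. Stops at -0.2 and 2.0. It stays where left; about 1 N at the knob moves it. The screw's pad, 24 mm over the board, passes 2 mm over the seated rail.
- knob (a point): Middle of the upright black knob on the arm's clamp screw, 36 mm from the post's axis. Knob: 19 mm diameter, 24 mm high, its middle 63 mm over the board's top (it reaches from 51 to 75 mm over it).
- rail: Loose wooden frame rail with a brass-coloured bead along its front upper edge: straight bar 24 (x) x 220 (y) x 22 mm (z), about 0.15 kg, lying on the board in front of the bay, left of the post. Origin at the centre of its underside; y runs along it to its left end, x across it, away from the robot. It slides with ordinary friction.
- rail_mid (a point): Centre of the rail, half-way up. When the rail is seated it lies at x = 73, y = -30 (give or take the 5 mm of end play), z = 23 mm in the jig's frame.
- rail_right (a point): Centre of the rail's right-hand end face (rail's -y end).
- rail_left (a point): Centre of the rail's left-hand end face (rail's +y end).
- wax: Bystander: yellow wax block 40 x 55 x 18 mm, loose, on the board's right front corner. Origin at its underside's centre. Leave it alone.
- jar: Bystander: glass jar with white lid, 60 mm diameter, 75 mm high, on the worktop behind the jig. Origin at its underside's centre.
- pigment: Bystander: glass jar of blue pigment with white lid, 48 mm diameter, 58 mm high, behind the jig. Origin at its underside's centre.
- cork: Bystander: cork pad 56 x 80 x 20 mm, on the worktop to the right of the jig. Origin at its underside's centre.

How it is judged:
On the way, in this order (a step that is already met when the one before it is completed fails the run):
1. the rail's right-hand end is in behind the post (30 mm or more past its axis) while the left-hand end still stands out in front of the bay (y of rail_right in the frame of jig below -0.12 m and x of rail_right in the frame of jig above 0.05 m and x of rail_left in the frame of jig below 0.06 m), for 0.05 s.
2. the rail lies flat along the fence between the end stops (x of rail_mid in the frame of jig between 0.068 and 0.078 m and y of rail_mid in the frame of jig between -0.04 and -0.02 m and z of rail_mid in the frame of jig below 0.027 m and angle between the y axis of rail and the y axis of jig, either way round below 0.035 rad), for 0.2 s.
3. the swing arm stands straight across the rail (value of joint swing_arm between -0.25 and 0.25 rad), for 0.2 s.
At the end, for the whole second after the job is handed in: The rail lies on the board in the bay, its back within 5 mm of the fence, parallel to it within 2 degrees, between both end stops, at rest; the swing arm stands across it within 0.25 rad (14 degrees) of square (all of step 2 and all of step 3 and linear speed of rail below 0.01 m/s); the robot touches nothing.
It fails at once if the rail is lifted or tipped (z of rail_mid in the frame of jig above 0.033 m or angle between rail's own z axis and vertical above 0.2 rad).
It fails at once if the rail is taken between the fingers (grasp point inside its outline, lower than closed fingertips on its top could bring it) (x of the grasp point in the frame of rail between -0.01 and 0.01 m and y of the grasp point in the frame of rail between -0.11 and 0.11 m and z of the grasp point in the frame of rail below 0.034 m and contact force between the fingers and rail above 0.3 N).
It fails at once if the knob is taken between the fingers (grasp point over it, lower than closed fingertips on its top could bring it) (horizontal distance between the grasp point and knob below 0.006 m and z of the grasp point in the frame of jig below 0.099 m).
It fails at once if a bystander is moved by 15 mm or more (distance of any of wax, jar, pigment, cork from where it was at the start of the episode above 0.015 m).
It also fails if it takes over 61 s, if anything falls off the work surface, if the arm or the gripper's body presses on something with over 40 N, if the wrist force passes 120 N, or if a joint passes its speed limit or range.

## Working session

There is one attempt and no reset: what is moved stays moved. The work goes in short steps, Python scripts to look and compute and a tool call to move; the robot and the scene stay as the last step left them, time stands still between calls to the robot, and variables do not carry over. Pictures are saved under pics/ and viewed, at most 10 in all, crops included, and the job is handed in when it is done.

Besides the shell and the picture viewer there is one more tool, called by a JSON object that holds its "api" and its "payload". move_arm: Moves the arm, as the interface text tells. Its arguments: {"type":"object","properties":{"series":{"type":"string"},"jaw":{"type":"number"},"newtons":{"type":"number"}},"required":["series"]}

```bash
mkdir -p pics; ls; cat > h.py <<'E'
import numpy as np, cv2
from rig import robot
def snap(n,f):
    p=robot.camera(n); cv2.imwrite('pics/'+f,p['img'][:,:,::-1]); return p
def proj(p,X):
    X=np.atleast_2d(X); c=(p['world_to_cam']@np.c_[X,np.ones(len(X))].T)[:3]; u=p['mtx']@c; return (u[:2]/u[2]).T
def unproj(p,uv,z):
    K=p['mtx'];T=p['world_to_cam'];R=T[:3,:3];c=-R.T@T[:3,3]
    d=R.T@np.linalg.inv(K)@np.array([uv[0],uv[1],1.]); return c+d*(z-c[2])/d[2]
E
python3 - <<'E'
from h import *
np.set_printoptions(precision=4,suppress=True)
o=robot.get_obs();print(o['time'],o['position'],o['tool_rot'])
for n in('top','side'):
    p=snap(n,n+'0.png')
    for t in 'jig fence stop_right stop_left post knob rail rail_mid rail_right rail_left wax jar pigment cork'.split():
        r=robot.tip_of(p,t)
        print(n,t,[(np.round(a['xyz'],4).tolist(),round(a['p'],2)) for a in r[:2]])
E
```

```text
pics
0.0 [0.2486 0.5727 0.2436] [ 0.2035  0.9791 -0.001  -0.0004]
top jig [([0.5264, 0.168, 0.0008], 0.78)]
top fence [([0.5019, 0.2531, 0.0251], 0.66), ([0.6049, 0.1261, 0.0176], 0.63)]
top stop_right [([0.5754, 0.0151, 0.0077], 0.59)]
top stop_left [([0.6133, 0.2421, 0.0104], 0.66)]
top post [([0.5528, 0.0811, 0.0102], 0.76)]
top knob [([0.5397, 0.0364, 0.0713], 0.55)]
top rail [([0.501, 0.2574, 0.0111], 0.61)]
top rail_mid [([0.5022, 0.2556, 0.0239], 0.93), ([0.4946, 0.1443, 0.0225], 0.65)]
top rail_right [([0.4945, 0.1439, 0.0213], 0.61)]
top rail_left [([0.5104, 0.3674, 0.0209], 0.7)]
top wax [([0.4311, 0.0192, 0.0145], 0.74)]
top jar [([0.7479, 0.178, 0.0029], 0.98)]
top pigment [([0.7524, 0.2863, 0.0012], 0.56)]
top cork [([0.4387, -0.2349, 0.0003], 0.91), ([0.7466, 0.1741, 0.0004], 0.62)]
side jig [([0.5256, 0.1672, -0.0015], 0.85)]
side fence [([0.6035, 0.1241, 0.0098], 0.94), ([0.5494, 0.0767, 0.0111], 0.63)]
side stop_right [([0.5804, 0.0162, 0.0122], 0.95)]
side stop_left [([0.6101, 0.2405, 0.0121], 0.59)]
side post [([0.5479, 0.0751, 0.0084], 0.62)]
side knob [([0.5418, 0.0367, 0.0773], 0.48)]
side rail [([0.5041, 0.257, 0.0125], 0.97)]
side rail_mid [([0.5054, 0.256, 0.0202], 0.73)]
side rail_right [([0.4909, 0.1478, 0.0225], 0.88)]
side rail_left [([0.5148, 0.3642, 0.0227], 0.65)]
side wax [([0.429, 0.0217, 0.0124], 0.72)]
side jar [([0.7453, 0.1737, 0.002], 0.93)]
side pigment [([0.7469, 0.2819, -0.0044], 0.64)]
side cork [([0.4382, -0.2404, -0.0003], 0.86)]
```

```bash
cat >> h.py <<'E'
from scipy.optimize import least_squares
def rot(a): return np.array([[np.cos(a),-np.sin(a)],[np.sin(a),np.cos(a)]])
E
python3 - <<'E'
from h import *
J=np.array([[0,0],[85,-30],[85,-145],[85,85],[37,-90]])/1e3
W=np.array([[[.5264,.168],[.6049,.1261],[.5754,.0151],[.6133,.2421],[.5528,.0811]],[[.5256,.1672],[.6035,.1241],[.5804,.0162],[.6101,.2405],[.5479,.0751]]]).mean(0)
s=least_squares(lambda v:((rot(v[2])@J.T).T+v[:2]-W).ravel(),[.526,.168,-.15]);print(s.x,s.fun.round(4))
v=s.x
p=robot.camera('top');q=robot.camera('side')
def jw(pts): pts=np.array(pts,float)/1e3; return np.c_[(rot(v[2])@pts[:,:2].T).T+v[:2],pts[:,2]]
ry=np.arctan2(-.0197,.2198)
def rw(pts): pts=np.array(pts,float)/1e3; return np.c_[(rot(ry)@pts[:,:2].T).T+[.5031,.2563],pts[:,2]]
for n,c in(('top',p),('side',q)):
    im=cv2.resize(c['img'][:,:,::-1],None,fx=1.5,fy=1.5,interpolation=cv2.INTER_CUBIC)
    for P,col in((jw([[-120,-210,12],[120,-210,12],[120,210,12],[-120,210,12]]),(0,0,255)),(jw([[85,-200,34],[85,140,34],[105,140,34],[105,-200,34]]),(0,255,0)),(jw([[55,-145,32],[85,-145,32],[85,85,32],[67,85,32]]),(255,0,255)),(rw([[-12,-110,34],[12,-110,34],[12,110,34],[-12,110,34]]),(255,0,0)),(jw([[29,-90,12],[37,-98,12],[45,-90,12],[37,-82,12]]),(0,200,255))):
        cv2.polylines(im,[np.int32(proj(c,P)*1.5)],True,col,1)
    cv2.imwrite(f'pics/{n}1.png',im)
E
```

```text
[ 0.52145947  0.16962833 -0.14533783] [-0.0045  0.002  -0.003   0.0025  0.0067 -0.0018  0.0062  0.0001 -0.0053
 -0.0029]
```

View pics/top1.png

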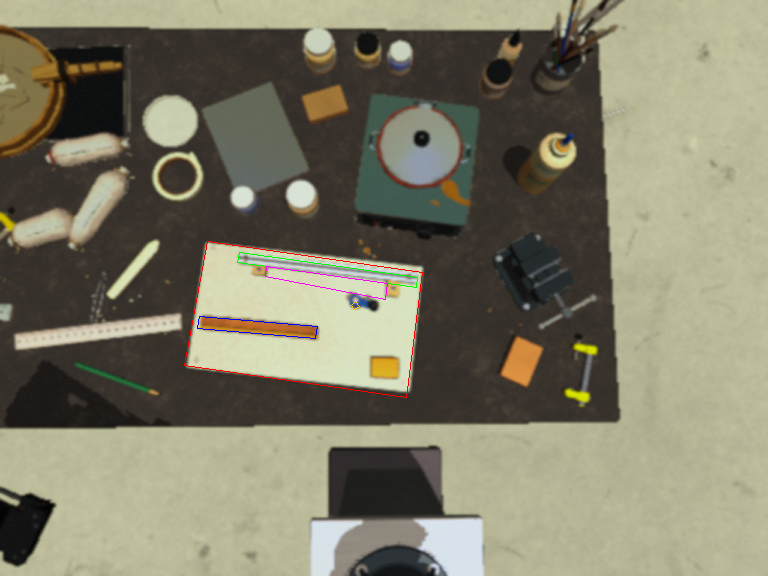

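View pics/side1.png

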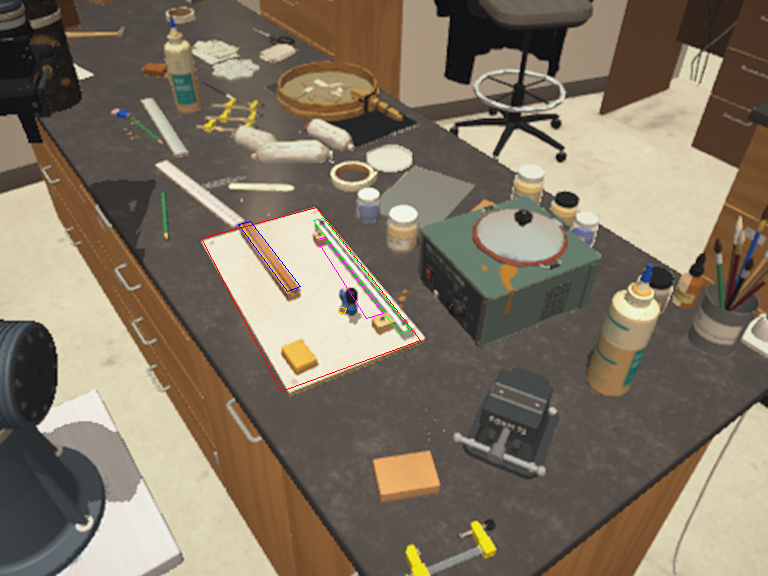

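```bash
cat >> h.py <<'E'
import json,os
from scipy.spatial.transform import Rotation as Ro
def jig(): return np.array(json.load(open('jig.json'))) if os.path.exists('jig.json') else np.array([.52146,.16963,-.14534])
def toj(P): v=jig(); return (np.asarray(P)[:2]-v[:2])@rot(v[2])*1e3
def tow(p): v=jig(); return rot(v[2])@(np.array(p)/1e3)+v[:2]
def obs():
    o=robot.get_obs(); R=Ro.from_quat(o['tool_rot']).as_matrix(); th=np.arctan2(-R[0,1],R[1,1])-jig()[2]
    return o,R,th
def goal(x,y,h,th):
    """rail-frame tool goal: jig mm, tip height over board mm, tool y yaw in jig rad -> tool row"""
    o,R,t=obs(); d=np.r_[tow([x,y]),(h+12+22)/1e3]-o['position']
    rz=Ro.from_euler('z',th+jig()[2]).as_matrix()@np.array([[-1,0,0],[0,1,0],[0,0,-1.]])
    print('row',np.round(R.T@d*1e3,1),np.round(np.degrees(Ro.from_matrix(R.T@rz).as_rotvec()),1))
def where():
    o,R,t=obs(); print('t%.2f tool jig'%o['time'],toj(o['position']).round(1),'tip h %.1f'%(o['position'][2]*1e3-34),'th %.3f'%t,'F',np.round(o['ft_force'],1),'w%.3f'%o['grip_width'])
def fitquad(p,mask,L,W,z,x0):
    # rectangle pose from mask: project filled rectangle edges, maximise overlap via minAreaRect on plane-mapped contour
    c=max(cv2.findContours(mask,cv2.RETR_EXTERNAL,cv2.CHAIN_APPROX_NONE)[0],key=cv2.contourArea)[:,0,:]
    P=np.array([unproj(p,u,z)[:2] for u in c])*1e3
    return cv2.minAreaRect(P.astype(np.float32)),P
def railpose(p):
    """rail mid & yaw in jig from nets' points"""
    m={}
    for t in('rail_left','rail_right','rail_mid'):
        r=robot.tip_of(p,t)
        if r: m[t]=toj(r[0]['xyz']); print(t,m[t].round(1),round(r[0]['p'],2))
    if 'rail_left' in m and 'rail_right' in m:
        d=m['rail_left']-m['rail_right']; print('len %.0f th %.3f'%(np.hypot(*d),np.arctan2(-d[0],d[1])))
E
python3 - <<'E'
from h import *
p=robot.camera('top'); hsv=cv2.cvtColor(p['img'],cv2.COLOR_RGB2HSV)
v=jig()
hull=np.int32(proj(p,[np.r_[tow(a),.012] for a in([-130,-220],[130,-220],[130,220],[-130,220])]))
roi=np.zeros(hsv.shape[:2],np.uint8); cv2.fillConvexPoly(roi,hull,255)
m=((p['img'].min(2)>120)*255).astype(np.uint8)&roi
r,P=fitquad(p,m,0,0,.012,0); print('board',r)
m2=((hsv[...,1]>100)&(hsv[...,0]<20)*1).astype(np.uint8)*255&roi
r,P=fitquad(p,m2,0,0,.034,0); print('rail',r, toj(np.array(r[0])/1e3))
where(); goal(-68,80,60,.3); goal(-68,80,7,.3)
E
```

```text
board ((526.3286743164062, 168.95230102539062), (421.2334289550781, 240.00247192382812), 83.2470474243164)
rail ((503.9366149902344, 254.02362060546875), (217.39959716796875, 25.422178268432617), 84.91632843017578) [-29.56126238  80.96594338]
t1.65 tool jig [-328.   359.9] tip h 210.5 th -0.264 F [-0.5 -0.3  0.1] w0.087
row [-324.2 -202.2  150.6] [ -0.    0.  -32.3]
row [-324.2 -202.2  203.6] [ -0.    0.  -32.3]
```

```bash
cat >> h.py <<'E'
def rectfit(P,lx,ly,x0):
    """fit rectangle pose (mm) lx x ly to contour points by distance to its sides"""
    def f(v):
        q=np.abs((P-v[:2])@rot(v[2]))-[lx/2,ly/2]
        return np.where(np.all(q<=0,1),q.max(1),np.hypot(*np.maximum(q,0).T))
    s=least_squares(f,x0,loss='soft_l1',f_scale=1.); return s.x,np.median(np.abs(s.fun))
E
python3 - <<'E'
from h import *
p=robot.camera('top'); hsv=cv2.cvtColor(p['img'],cv2.COLOR_RGB2HSV)
hull=np.int32(proj(p,[np.r_[tow(a),.012] for a in([-130,-220],[130,-220],[130,220],[-130,220])]))
roi=np.zeros(hsv.shape[:2],np.uint8); cv2.fillConvexPoly(roi,hull,255)
m=((p['img'].min(2)>110)*255).astype(np.uint8)&roi
_,P=fitquad(p,m,0,0,.012,0)
b=rectfit(P,238,418,[526,169,-.13]);print(b)
m2=((hsv[...,1]>100)&(hsv[...,0]<20)*1).astype(np.uint8)*255&roi
_,P=fitquad(p,m2,0,0,.034,0); print(rectfit(P,23,218,[504,254,-.09]))
v=b[0].copy();v[:2]/=1e3
json.dump(v.tolist(),open('jig.json','w'))
x0,y0=hull.min(0);x1,y1=hull.max(0);s=5
im=cv2.resize(p['img'][y0:y1,x0:x1,::-1],None,fx=s,fy=s,interpolation=cv2.INTER_CUBIC)
for P,col in(([[-120,-210,12],[120,-210,12],[120,210,12],[-120,210,12]],(0,0,255)),([[85,-200,34],[85,140,34],[105,140,34],[105,-200,34]],(0,255,0)),([[55,-145,32],[85,-145,32],[85,85,32],[67,85,32]],(255,0,255))):
    uv=proj(p,[np.r_[tow(a[:2]),a[2]/1e3] for a in P])
    cv2.polylines(im,[np.int32((uv-[x0,y0]+.5)*s)],True,col,1)
cv2.imwrite('pics/c2.png',im);print(im.shape)
for t in 'stop_right stop_left post knob fence wax'.split():
    for r in robot.tip_of(p,t)[:1]: print(t,toj(r['xyz']).round(1))
where(); goal(-68,80,60,.3)
E
```

```text
(array([ 5.26511487e+02,  1.69097808e+02, -1.17293356e-01]), np.float64(0.723384567535021))
(array([ 5.03966495e+02,  2.53968608e+02, -9.44735324e-02]), np.float64(0.9329208428873628))
(555, 835, 3)
stop_right [  67.3 -146.2]
stop_left [76.1 81.3]
post [ 37.4 -87.3]
knob [  29.4 -127.9]
fence [ 81.2 -34.7]
wax [ 82.  -33.8]
t2.00 tool jig [-322.9  368.9] tip h 210.6 th -0.292 F [-0.8 -0.4 -0.9] w0.087
row [-327.4 -203.1  150.6] [  0.    0.  -33.9]
```

View pics/c2.png

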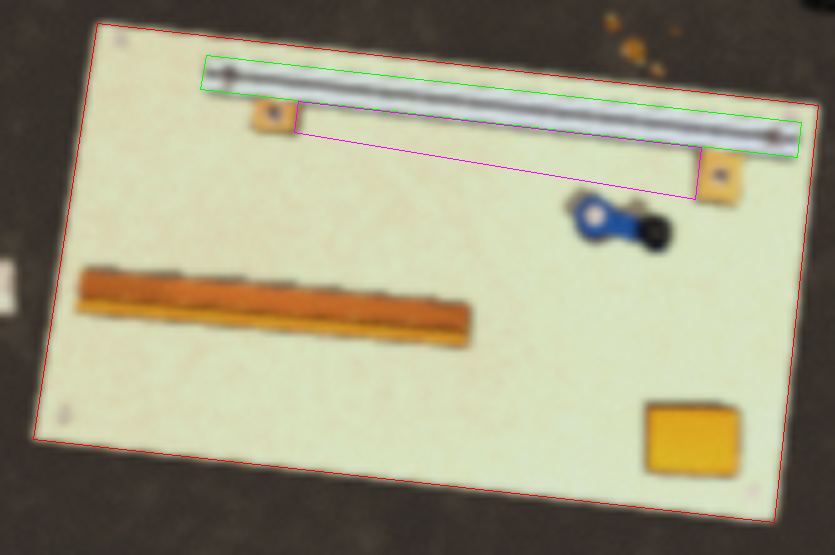

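{"api": "move_arm", "payload": {"series": "-41 -25 0 0 0 -7;-82 -51 10 0 0 -14;-123 -76 30 0 0 -21;-160 -101 60 0 0 -28;-195 -127 90 0 0 -34;-230 -152 110 0 0 -34;-265 -178 130 0 0 -34;-295 -203 150 0 0 -34", "jaw": 1}}

```text
time: 2.67
position: [0.4108, 0.3205, 0.1244]
tool_rot: [-0.092, 0.996, 0.0, 0.001]
ft_force: [0.8, 0.3, -0.1]
grip_width: 0.0868
grip_force: 0.0
```

```bash
python3 - <<'E'
from h import *
where(); goal(-82,80,7,.3)
E
```

```text
t2.67 tool jig [-132.6  136.8] tip h 90.4 th 0.301 F [ 0.8  0.3 -0.1] w0.087
row [-31.4 -69.3  83.5] [0.  0.1 0.1]
```

{"api": "move_arm", "payload": {"series": "0 0 0 0 0 0;0 0 0 0 0 0"}}

```text
time: 2.83
position: [0.4104, 0.3198, 0.1239]
tool_rot: [-0.089, 0.996, -0.0, -0.001]
ft_force: [-1.2, 0.5, 1.1]
grip_width: 0.0868
grip_force: 0.0
```

```bash
python3 - <<'E'
from h import *
where(); goal(-82,80,7,.3)
E
```

```text
t2.83 tool jig [-132.9  136. ] tip h 89.9 th 0.296 F [-1.2  0.5  1.1] w0.087
row [-32.6 -68.4  82.9] [-0.  -0.1 -0.2]
```

{"api": "move_arm", "payload": {"series": "-16 -30 20 0 0 0;-32 -60 40 0 0 0;-32 -68 65 0 0 0;-32 -68 83 0 0 0;-32 -68 83 0 0 0"}}

```text
time: 3.25
position: [0.4523, 0.2607, 0.0398]
tool_rot: [-0.092, 0.996, -0.0, -0.002]
ft_force: [-0.7, 0.1, 0.1]
grip_width: 0.0871
grip_force: 0.0
```

```bash
python3 - <<'E'
from h import *
where(); goal(-7,80,7,.3)
E
```

```text
t3.25 tool jig [-84.5  82.3] tip h 5.8 th 0.301 F [-0.7  0.1  0.1] w0.087
row [-73.3 -25.1  -1.5] [-0.  -0.3  0. ]
```

{"api": "move_arm", "payload": {"series": "-10 -4 -1 0 0 0;-20 -8 -1 0 0 0;-30 -12 -1 0 0 0;-40 -16 -1 0 0 0;-50 -20 -1 0 0 0;-58 -23 -1 0 0 0;-64 -25 -1 0 0 0;-68 -26 -1 0 0 0"}}

```text
time: 3.92
position: [0.5262, 0.2472, 0.0431]
tool_rot: [-0.091, 0.996, 0.0, 0.0]
ft_force: [-2.9, -0.9, 1.0]
grip_width: 0.087
grip_force: 0.8
```

```bash
cat >> h.py <<'E'
def railfit(x,y,th,f=None):
    """rail pose in jig from top picture's colour, seeded by guess"""
    p=robot.camera('top')
    if f: cv2.imwrite('pics/'+f,p['img'][:,:,::-1])
    hsv=cv2.cvtColor(p['img'],cv2.COLOR_RGB2HSV)
    g=np.array([[-30,-135],[30,-135],[30,135],[-30,135]])@rot(th).T+[x,y]
    roi=np.zeros(hsv.shape[:2],np.uint8); cv2.fillConvexPoly(roi,np.int32(proj(p,[np.r_[tow(a),.034] for a in g])),255)
    m=((hsv[...,1]>100)&(hsv[...,0]<20)).astype(np.uint8)*255&roi
    _,P=fitquad(p,m,0,0,.034,0); P=np.array([toj(a/1e3) for a in P])
    r=rectfit(P,23,218,[x,y,th]); print('rail',r[0].round(3),'res %.1f'%r[1],'n',len(P)); 
    v=r[0]; u=np.array([-np.sin(v[2]),np.cos(v[2])]); print(' right',(v[:2]-110*u).round(1),'left',(v[:2]+110*u).round(1))
    return p
E
python3 - <<'E'
from h import *
where(); p=railfit(7,80,.3,'t3.png'); railpose(p)
E
```

```text
t3.92 tool jig [-9.5 77.5] tip h 9.1 th 0.300 F [-2.9 -0.9  1. ] w0.087
rail [14.469 81.555  0.29 ] res 0.7 n 32
 right [ 45.9 -23.9] left [-17. 187.]
rail_right [ 44.9 -23.5] 0.39
```

{"api": "move_arm", "payload": {"series": "12 0 0 0 0 0;14 0 -20 0 0 0;8 30 -35 0 0 0;-4 65 -35 0 0 0;-14 100 -35 0 0 0;-24 138 -35 0 0 0;-24 138 -20 0 0 0;-24 138 0 0 0 0", "jaw": 0}}

```text
time: 4.78
position: [0.5247, 0.3913, 0.0445]
tool_rot: [-0.094, 0.996, 0.001, 0.003]
ft_force: [-0.6, -1.3, -0.2]
grip_width: 0.0416
grip_force: 0.0
```

```bash
python3 - <<'E'
from h import *
where(); p=railfit(13,80,.3,'t4.png'); railpose(p); p=robot.camera('side'); railpose(p)
goal(-27,217,8,.29)
E
```

```text
t4.78 tool jig [-27.8 220.5] tip h 10.5 th 0.305 F [-0.6 -1.3 -0.2] w0.042
rail [14.178 82.509  0.298] res 0.7 n 141
 right [ 46.5 -22.6] left [-18.2 187.6]
rail_right [ 46.5 -25.8] 0.95
rail_mid [14.1 78.8] 0.85
rail_left [-21.6 185.2] 0.71
rail_right [ 44.6 -21.8] 0.67
rail_mid [15.1 81.3] 0.8
len 217 th 0.310
row [-0.7  0.2  2.1] [0.  0.1 0.6]
```

{"api": "move_arm", "payload": {"series": "0 0 2 0 0 0;0 -6 2 0 0 0;0 -14 2 0 0 0;0 -22 2 0 0 0;0 -31 2 0 0 0;0 -40 2 0 0 0;0 -48 2 0 0 0;0 -54 2 0 0 0"}}

```text
time: 5.85
position: [0.5338, 0.3333, 0.041]
tool_rot: [-0.091, 0.996, 0.0, 0.0]
ft_force: [0.1, 1.5, -0.1]
grip_width: 0.0006
grip_force: 0.6
```

{"api": "move_arm", "payload": {"series": "0 -7 0 0 0 0;0 -13 0 0 0 0;0 -18 0 0 0 0;0 -20 0 0 0 0;0 -20 0 0 0 0"}}

```text
time: 6.27
position: [0.5372, 0.3141, 0.0409]
tool_rot: [-0.092, 0.996, -0.0, -0.0]
ft_force: [-0.2, 0.1, 0.1]
grip_width: 0.0003
grip_force: 0.0
```

```bash
python3 - <<'E'
from h import *
where(); p=railfit(30,30,.3,'t5.png'); railpose(p)
E
```

```text
t6.27 tool jig [ -6.3 145.3] tip h 6.9 th 0.301 F [-0.2  0.1  0.1] w0.000
rail [29.798 33.184  0.3  ] res 0.8 n 118
 right [ 62.3 -71.9] left [ -2.7 138.3]
rail_right [ 65.4 -73.8] 0.76
rail_mid [28.4 31.1] 0.91
```

{"api": "move_arm", "payload": {"series": "0 8 -15 0 0 0;0 8 -35 0 0 0;10 -20 -37 0 0 2;20 -50 -37 0 0 4;32 -80 -37 0 0 6;43 -112 -37 0 0 6;43 -112 -37 0 0 6;43 -112 -37 0 0 6", "jaw": 1}}

```text
time: 7.13
position: [0.5151, 0.1955, 0.0779]
tool_rot: [-0.038, 0.999, -0.0, -0.0]
ft_force: [0.3, 0.5, 0.4]
grip_width: 0.0461
grip_force: 0.0
```

{"api": "move_arm", "payload": {"series": "0 0 0 0 0 0;0 0 0 0 0 0;0 0 0 0 0 0;0 0 5 0 0 0;0 0 15 0 0 0;0 0 25 0 0 0;0 0 36 0 0 0;0 0 36 0 0 0"}}

```text
time: 7.8
position: [0.5135, 0.1966, 0.0391]
tool_rot: [-0.04, 0.999, -0.0, -0.002]
ft_force: [-0.9, 0.3, -0.5]
grip_width: 0.0864
grip_force: 0.0
```

```bash
python3 - <<'E'
from h import *
where(); p=railfit(30,33,.3); goal(15.5,31,8,.2)
E
```

```text
t7.80 tool jig [-16.1  25.8] tip h 5.1 th 0.196 F [-0.9  0.3 -0.5] w0.086
rail [32.033 34.     0.278] res 1.7 n 69
 right [ 62.2 -71.8] left [  1.9 139.8]
row [-31.6  -1.1  -2.2] [-0.  -0.2 -0.2]
```

{"api": "move_arm", "payload": {"series": "-5 0 -2 0 0 0;-10 0 -3 0 0 0;-15 0 -3 0 0 0;-20 0 -3 0 0 0;-24 0 -3 0 0 0;-28 0 -3 0 0 0;-31 0 -3 0 0 0;-31 0 -3 0 0 0"}}

```text
time: 8.52
position: [0.5473, 0.1993, 0.0451]
tool_rot: [-0.039, 0.999, 0.0, 0.001]
ft_force: [-0.7, -0.6, 0.2]
grip_width: 0.0869
grip_force: 0.0
```

```bash
python3 - <<'E'
from h import *
where(); p=railfit(39,36,.2,'t6.png');railpose(p)
p=robot.camera('side');railpose(p)
E
```

```text
t8.52 tool jig [17.1 32.5] tip h 11.1 th 0.196 F [-0.7 -0.6  0.2] w0.087
rail [38.435 34.238  0.223] res 1.0 n 31
 right [ 62.8 -73. ] left [ 14.1 141.5]
rail_right [ 64.9 -77.2] 0.59
rail_left [ 15.9 140.7] 0.85
rail_right [ 61.9 -74.3] 0.84
rail_mid [40.2 30.5] 0.65
len 220 th 0.211
```

{"api": "move_arm", "payload": {"series": "10 0 0 0 0 0;14 0 -20 0 0 0;8 30 -35 0 0 0;0 65 -35 0 0 0;-10 100 -35 0 0 0;-19 132 -35 0 0 0;-19 132 -35 0 0 0;-19 132 -35 0 0 0", "jaw": 0}}

```text
time: 9.58
position: [0.5546, 0.3342, 0.0799]
tool_rot: [-0.041, 0.999, 0.0, 0.0]
ft_force: [-0.1, -0.3, 0.6]
grip_width: 0.0414
grip_force: 0.0
```

{"api": "move_arm", "payload": {"series": "0 0 0 0 0 0;0 0 0 0 0 0;0 0 0 0 0 0;0 0 10 0 0 0;0 0 20 0 0 0;0 0 30 0 0 0;0 0 37 0 0 0;0 0 37 0 0 0"}}

```text
time: 10.25
position: [0.5531, 0.3315, 0.0402]
tool_rot: [-0.039, 0.999, -0.001, -0.002]
ft_force: [0.3, 0.5, -0.1]
grip_width: 0.0006
grip_force: 0.0
```

```bash
python3 - <<'E'
from h import *
where(); p=railfit(39,36,.2,'t7.png');railpose(p)
E
```

```text
t10.25 tool jig [  7.4 164.4] tip h 6.2 th 0.196 F [ 0.3  0.5 -0.1] w0.001
rail [40.964 34.483  0.198] res 0.8 n 133
 right [ 62.6 -73.4] left [ 19.4 142.3]
rail_right [ 64.3 -78.8] 0.97
rail_mid [42.4 32.8] 0.95
```

{"api": "move_arm", "payload": {"series": "-7 0 -1 0 0 0;-7 -8 -2 0 0 0;-7 -16 -2 0 0 0;-7 -24 -2 0 0 0;-6 -32 -2 0 0 0;-6 -40 -2 0 0 0;-5 -48 -2 0 0 0;-5 -55 -2 0 0 0"}}

```text
time: 11.12
position: [0.5638, 0.2769, 0.045]
tool_rot: [-0.039, 0.999, -0.0, -0.0]
ft_force: [-0.5, 1.2, 0.7]
grip_width: 0.0006
grip_force: 0.8
```

```bash
python3 - <<'E'
from h import *
where(); p=railfit(48,-5,.2,'t8.png');railpose(p)
E
```

```text
t11.12 tool jig [ 24.4 111.4] tip h 11.0 th 0.196 F [-0.5  1.2  0.7] w0.001
rail [44.844 -3.733  0.199] res 0.7 n 117
 right [  66.6 -111.6] left [ 23.1 104.1]
rail_left [ -80.3 -160.1] 0.18
rail_right [  68.7 -115.6] 0.75
len 156 th 1.861
```

{"api": "move_arm", "payload": {"series": "0 -5 2 0 0 0;0 -10 2 0 0 0;0 -15 2 0 0 0;0 -19 2 0 0 0;0 -22 2 0 0 0;0 -24 2 0 0 0;0 -24 2 0 0 0"}}

```text
time: 11.9
position: [0.5659, 0.2534, 0.0429]
tool_rot: [-0.039, 0.999, -0.0, -0.0]
ft_force: [0.7, -0.0, -0.0]
grip_width: 0.0002
grip_force: 0.0
```

```bash
python3 - <<'E'
from h import *
where(); p=railfit(49,-28,.2,'t9.png');railpose(p); p=robot.camera('side');railpose(p)
p=robot.camera('top');r=robot.tip_of(p,'knob');print([ (toj(a['xyz']).round(1),a['p']) for a in r[:2]])
E
```

```text
t11.90 tool jig [29.3 88.3] tip h 8.9 th 0.196 F [ 0.7 -0.  -0. ] w0.000
rail [ 48.952 -26.034   0.191] res 0.8 n 113
 right [  69.9 -134. ] left [28. 82.]
rail_right [  71.6 -137.8] 0.64
rail_mid [ 50.7 -29.2] 0.92
rail_left [25.1 78. ] 0.94
rail_right [  67.9 -137.6] 0.89
rail_mid [ 50.9 -29.1] 0.89
len 220 th 0.196
[(array([ -78.2, -162.2]), 0.64), (array([  30.3, -125.8]), 0.59)]
```

{"api": "move_arm", "payload": {"series": "0 -2 0 0 0 0;0 -4 0 0 0 0;0 -4 0 0 0 0;2 8 0 0 0 0;10 8 -20 0 0 0;30 8 -35 0 0 0;54 -10 -35 0 0 0;56 -34 -35 0 0 6"}}

```text
time: 13.07
position: [0.5075, 0.2172, 0.0785]
tool_rot: [0.012, 1.0, -0.0, -0.003]
ft_force: [-0.8, -0.4, -0.6]
grip_width: 0.0007
grip_force: 0.0
```

```bash
python3 - <<'E'
from h import *
where(); p=railfit(49,-30,.2,'t10.png');railpose(p); p=robot.camera('side');railpose(p)
goal(-10,50,8,.1)
E
```

```text
t13.07 tool jig [-24.5  45.6] tip h 44.5 th 0.094 F [-0.8 -0.4 -0.6] w0.001
rail [ 49.732 -31.545   0.199] res 0.9 n 141
 right [  71.5 -139.4] left [28.  76.3]
rail_right [  73.7 -140. ] 0.76
rail_mid [ 50.8 -35. ] 0.67
rail_left [27.4 76.5] 0.83
rail_right [  69.8 -139.5] 0.81
rail_mid [ 50.  -33.1] 0.68
len 220 th 0.194
row [-8.9  3.6 35.8] [ 0.   0.  -0.4]
```

{"api": "move_arm", "payload": {"series": "0 -20 0 0 0 3;5 -40 0 0 0 5.4;5 -50 0 0 0 5.4;5 -50 0 0 0 5.4;5 -50 0 0 0 5.4;5 -50 0 0 0 5.4;5 -50 0 0 0 5.4;5 -50 0 0 0 5.4", "jaw": 1}}

```text
time: 14.13
position: [0.5067, 0.1666, 0.0779]
tool_rot: [0.059, 0.998, 0.0, 0.0]
ft_force: [-0.7, -0.2, 1.1]
grip_width: 0.0458
grip_force: 0.0
```

{"api": "move_arm", "payload": {"series": "0 0 0 0 0 0;0 0 0 0 0 0;0 0 0 0 0 0;0 0 0 0 0 0;0 0 10 0 0 0;0 0 20 0 0 0;0 0 33 0 0 0;0 0 33 0 0 0"}}

```text
time: 14.8
position: [0.5047, 0.1655, 0.0423]
tool_rot: [0.06, 0.998, -0.0, -0.002]
ft_force: [0.4, -0.3, 0.7]
grip_width: 0.0863
grip_force: 0.0
```

```bash
python3 - <<'E'
from h import *
where(); goal(40,-5,10,0)
E
```

```text
t14.80 tool jig [-21.2  -6.1] tip h 8.3 th -0.003 F [ 0.4 -0.3  0.7] w0.086
row [-61.2   1.3  -2. ] [-0.1 -0.3 -0.2]
```

{"api": "move_arm", "payload": {"series": "-8 0 -2 0 0 0;-16 0 -2 0 0 0;-24 0 -2 0 0 0;-32 0 -2 0 0 0;-40 0 -2 0 0 0;-47 0 -2 0 0 0;-54 0 -2 0 0 0;-60 0 -2 0 0 0"}}

```text
time: 15.47
position: [0.5669, 0.1586, 0.0471]
tool_rot: [0.06, 0.998, 0.0, 0.0]
ft_force: [-0.3, 0.9, 0.8]
grip_width: 0.0868
grip_force: 0.4
```

```bash
python3 - <<'E'
from h import *
where(); p=railfit(62,-30,.02,'t11.png');railpose(p); p=robot.camera('side');railpose(p)
E
```

```text
t15.47 tool jig [41.4 -5.7] tip h 13.1 th -0.003 F [-0.3  0.9  0.8] w0.087
rail [ 61.904 -37.878   0.072] res 0.7 n 49
 right [  69.8 -147.6] left [54.  71.8]
rail_right [209.3 137.1] 0.59
rail_right [  66.3 -144.7] 0.52
rail_mid [ 69.5 -33.7] 0.6
```

{"api": "move_arm", "payload": {"series": "-2 0 2 0 0 0;-4 0 2 0 0 0;-6 0 2 0 0 0;-8 0 2 0 0 0;-9 0 2 0 0 0;-9 0 2 0 0 0"}}

```text
time: 16.37
position: [0.5749, 0.1575, 0.0448]
tool_rot: [0.06, 0.998, -0.0, -0.0]
ft_force: [-0.6, 0.2, -0.3]
grip_width: 0.0873
grip_force: 0.4
```

```bash
python3 - <<'E'
from h import *
where(); p=railfit(70,-34,.02,'t12.png')
im=cv2.resize(p['img'][150:280,110:300,::-1],None,fx=4,fy=4,interpolation=cv2.INTER_CUBIC);cv2.imwrite('pics/t12c.png',im)
E
```

```text
t16.37 tool jig [49.4 -5.8] tip h 10.8 th -0.003 F [-0.6  0.2 -0.3] w0.087
rail [ 7.3647e+01 -3.6958e+01 -2.5000e-02] res 1.3 n 48
 right [  70.9 -146.9] left [76.4 73. ]
```

View pics/t12c.png

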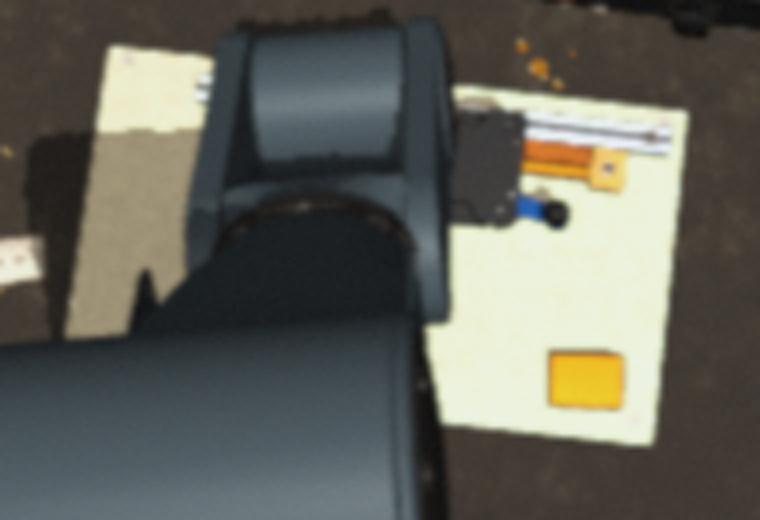

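{"api": "move_arm", "payload": {"series": "-1 0 0 0 0 0;-2 0 0 0 0 0;-3 0 0 0 0 0;-4 0 0 0 0 0;-4 0 0 0 0 0"}}

```text
time: 16.83
position: [0.5752, 0.1575, 0.0447]
tool_rot: [0.06, 0.998, -0.0, -0.004]
ft_force: [-8.8, 1.0, 4.5]
grip_width: 0.0869
grip_force: 3.8
```

```bash
python3 - <<'E'
from h import *
where()
E
```

```text
t16.83 tool jig [49.7 -5.8] tip h 10.7 th -0.003 F [-8.8  1.   4.5] w0.087
```

{"api": "move_arm", "payload": {"series": "4 0 0 0 0 0;10 0 0 0 0 0;25 0 0 0 0 0;45 0 -20 0 0 0;70 0 -50 0 0 0;100 0 -80 0 0 0;130 0 -110 0 0 0;130 0 -120 0 0 0", "jaw": 0}}

```text
time: 17.5
position: [0.4447, 0.1731, 0.1675]
tool_rot: [0.059, 0.998, -0.0, -0.001]
ft_force: [-0.2, 0.5, -0.1]
grip_width: 0.0415
grip_force: 0.0
```

```bash
python3 - <<'E'
from h import *
where(); p=railfit(73,-34,0,'t13.png'); railpose(p)
im=cv2.resize(p['img'][150:280,110:300,::-1],None,fx=4,fy=4,interpolation=cv2.INTER_CUBIC);cv2.imwrite('pics/t13c.png',im)
for n in('top','side'):
  p=robot.camera(n)
  r=robot.tip_of(p,'knob');print([ (toj(a['xyz']).round(1),a['xyz'][2],a['p']) for a in r[:2]])
railpose(p)
E
```

```text
t17.50 tool jig [-81.7  -5.6] tip h 133.5 th -0.001 F [-0.2  0.5 -0.1] w0.042
rail [ 7.1596e+01 -3.7165e+01  2.0000e-03] res 1.0 n 167
 right [  71.8 -147.2] left [71.4 72.8]
rail_left [72.5 77.2] 0.77
rail_right [  74.2 -146.2] 0.94
rail_mid [ 72.9 -38.9] 0.96
len 223 th 0.008
[(array([  29. , -127.4]), 0.076, 0.58), (array([ 35.9, -85.8]), 0.0093, 0.18)]
[(array([  33.6, -126.5]), 0.0766, 0.75)]
rail_left [71.5 71.2] 0.84
rail_right [  71.6 -142.8] 0.73
rail_mid [ 74.  -34.5] 0.66
len 214 th 0.001
```

View pics/t13c.png

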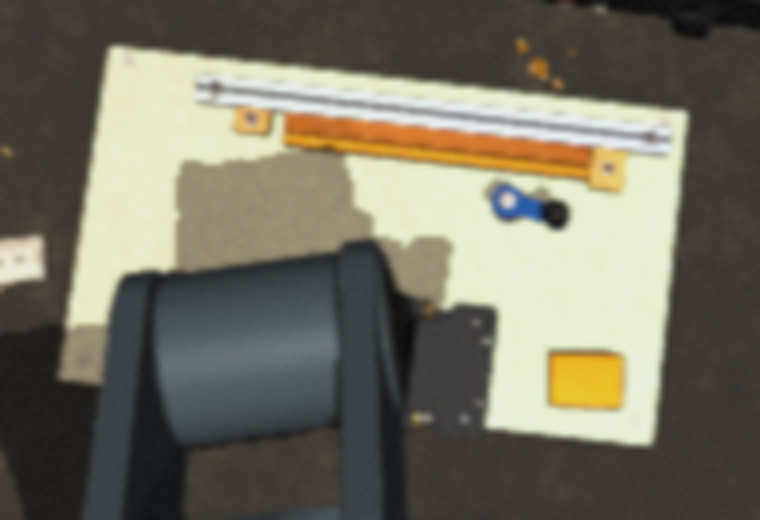

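```bash
python3 - <<'E'
from h import *
p=robot.camera('top')
for z in(0,.06,.12): print(toj(unproj(p,(237,152),z)).round(0))
print(robot.get_obs()['q']); where(); goal(14,-155,130,-.785)
E
```

```text
[183. -73.]
[170. -76.]
[156. -79.]
[ 1.33685678e-01  4.64637206e-01  1.86466756e+00 -3.52936408e-05
  8.13561884e-01 -1.31667222e+00]
t18.10 tool jig [-76.4  -5.6] tip h 130.2 th -0.003 F [-0.3  0.4 -0.1] w0.001
row [-9.090e+01 -1.491e+02  1.000e-01] [-0.  -0.1 44.8]
```

{"api": "move_arm", "payload": {"series": "-15 -30 0 0 0 6;-30 -60 0 0 0 12;-45 -90 0 0 0 18;-60 -120 0 0 0 24;-80 -140 0 0 0 30;-93 -147 0 0 0 37;-93 -147 0 0 0 37;-93 -147 0 0 0 37"}}

```text
time: 18.77
position: [0.5245, 0.0152, 0.1644]
tool_rot: [0.373, 0.928, -0.0, -0.001]
ft_force: [-0.1, 1.0, 0.3]
grip_width: 0.0006
grip_force: 0.0
```

```bash
python3 - <<'E'
from h import *
where(); goal(17,-153,56,-.65)
E
```

```text
t18.77 tool jig [  16.  -153.1] tip h 130.4 th -0.647 F [-0.1  1.   0.3] w0.001
row [-0.8  0.7 74.4] [-0.  -0.1  0.2]
```

{"api": "move_arm", "payload": {"series": "0 0 20 0 0 0;0 0 40 0 0 0;0 0 60 0 0 0;0 0 74 0 0 0;0 0 74 0 0 0"}}

```text
time: 19.18
position: [0.5209, 0.0175, 0.0883]
tool_rot: [0.372, 0.928, -0.001, -0.004]
ft_force: [-0.3, 0.2, -0.1]
grip_width: 0.0002
grip_force: 0.0
```

{"api": "move_arm", "payload": {"series": "0 7 0 0 0 0;-1 14 0 0 0 0;-3 21 0 0 0 0;-5 28 0 0 0 0;-7 35 0 0 0 0;-9 42 0 0 0 0;-9 47 0 0 0 0;-9 47 0 0 0 0"}}

```text
time: 19.85
position: [0.5657, 0.0435, 0.0924]
tool_rot: [0.373, 0.928, 0.001, 0.002]
ft_force: [-0.2, 0.7, -0.1]
grip_width: 0.0003
grip_force: 0.0
```

```bash
python3 - <<'E'
from h import *
where()
for n in('top','side'):
  p=robot.camera(n)
  r=robot.tip_of(p,'knob');print([ (toj(a['xyz']).round(1),a['xyz'][2],a['p']) for a in r[:2]])
im=cv2.resize(p['img'][130:270,130:290,::-1],None,fx=4,fy=4,interpolation=cv2.INTER_CUBIC);cv2.imwrite('pics/s14.png',im)
E
```

```text
t19.85 tool jig [  53.6 -120.1] tip h 58.4 th -0.648 F [-0.2  0.7 -0.1] w0.000
[]
[(array([  70.9, -108.7]), 0.0783, 0.54)]
```

View pics/s14.png

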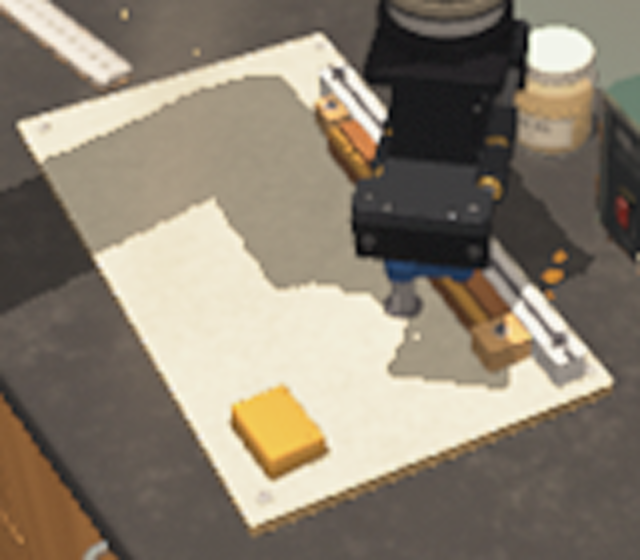

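{"api": "move_arm", "payload": {"series": "0 4 0 0 0 0;1 8 0 0 0 0;1 12 0 0 0 0;2 15 0 0 0 0;2 16 0 0 0 0;2 16 0 0 0 0"}}

```text
time: 20.55
position: [0.5732, 0.0567, 0.0907]
tool_rot: [0.373, 0.928, 0.0, -0.0]
ft_force: [-0.7, -0.8, -0.3]
grip_width: 0.0003
grip_force: 0.2
```

{"api": "move_arm", "payload": {"series": "2 -10 0 0 0 0;4 -25 -5 0 0 0;10 -40 -20 0 0 0;20 -70 -40 0 0 0;40 -100 -60 0 0 0;60 -130 -60 0 0 0;80 -160 -60 0 0 0;80 -160 -60 0 0 0"}}

```text
time: 21.22
position: [0.3947, -0.0024, 0.1506]
tool_rot: [0.374, 0.927, -0.001, -0.006]
ft_force: [-0.8, 0.4, 0.8]
grip_width: 0.0002
grip_force: 0.0
```

```bash
python3 - <<'E'
from h import *
where()
p=railfit(73,-34,0,'t15.png')
im=cv2.resize(p['img'][150:280,110:300,::-1],None,fx=4,fy=4,interpolation=cv2.INTER_CUBIC);cv2.imwrite('pics/t15c.png',im)
for n in('top','side'):
  p=robot.camera(n)
  for t in('knob','post'):
    r=robot.tip_of(p,t);print(t,[ (toj(a['xyz']).round(1),a['xyz'][2],a['p']) for a in r[:2]])
E
```

```text
t21.22 tool jig [-110.8 -185.8] tip h 116.6 th -0.650 F [-0.8  0.4  0.8] w0.000
rail [ 7.1726e+01 -3.6973e+01 -2.0000e-03] res 1.2 n 121
 right [  71.5 -147. ] left [71.9 73. ]
knob [(array([ 74.2, -97. ]), 0.0732, 0.47), (array([76.7, 80.5]), 0.0082, 0.43)]
post [(array([ 40.4, -87.1]), 0.0086, 0.65)]
knob [(array([ -38.9, -417. ]), 0.0034, 0.6), (array([ 73.8, -94.2]), 0.0755, 0.47)]
post [(array([ 34.4, -89.6]), 0.0123, 0.8), (array([ 72.1, -35.7]), 0.02, 0.36)]
```

View pics/t15c.png

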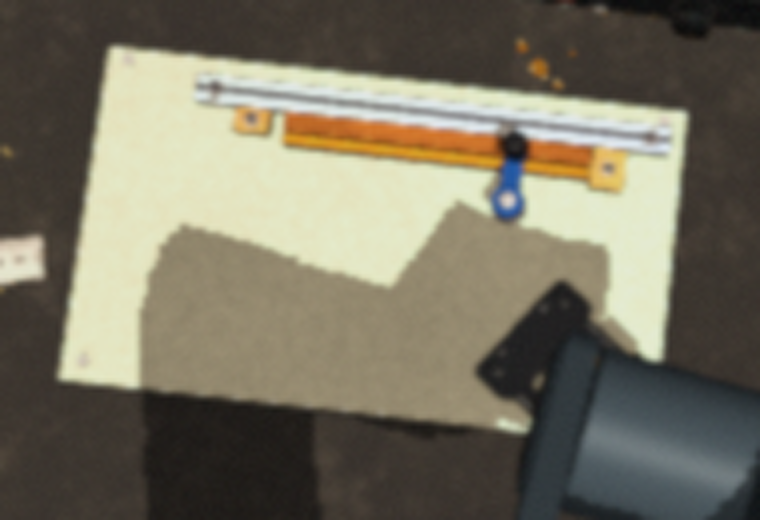

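```bash
python3 - <<'E'
from h import *
p=robot.camera('top')
k=toj(unproj(p,(110+514/4,150+145/4),.087));n=toj(unproj(p,(110+507/4,150+200/4),.059));d=k-n
print(k,n,np.arctan2(-d[1],d[0]))
where(); print(robot.hand_in())
E
```

```text
[ 70.29848473 -92.61571829] [ 35.57436631 -91.30442785] 0.03774516699740227
t21.62 tool jig [ -99.4 -185.9] tip h 116.8 th -0.648 F [-0.  -0.2  0. ] w0.000
the job is handed in; nothing more can be done
None
```

I handed the job in at about 21.6 s: the rail lies flat along the fence between the end stops and the swing arm stands across it, about 0.04 rad from square by my last picture. The judge returned no verdict.

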